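# Turn the display carousel to the ticketed gift and bolt it

### The arm

A 6-joint arm with a two-finger parallel gripper is mounted at the origin on a cart in front of the work surface, level with it; the furniture and walls round the work are solid. World frame = base frame: x ahead of the robot, y to its left, z up, the work surface at z = 0. Lengths are in m, angles in rad, forces in N, time in s.
With the tool pointing down it reaches from about 0.35 to 0.875 m from the base axis. Payload 15.5 kg.
Tool frame: the origin (TCP) lies on the centre line of the jaws, within the pads' length; the fingertips stand 14 mm ahead of it and the grasp point (between the pads) lies 5 mm behind it; z points along the fingers, y is the line along which they close (so a half turn about z gives the same grasp; the last joint's range is limited). The gripper opens to 85 mm and grips with 20 to 120 N. Pads are 22 mm wide; open, the fingers measure 114 mm over their backs; the gripper's body (76 mm by 85 mm) begins 54 mm behind the grasp point. The pads swing forward as they close: fully open they stand 13 mm farther back than shut.
Start: joints at [-1.444, 0.494, 1.345, -0, 1.302, -0.096], TCP at [0.138, -0.61, 0.245] pointing down, gripper open.
Joint ranges: [-2.91, 2.91], [-0.82, 2.16], [0.22, 2.67], [-1.22, 4.37], [0.12, 2.79], [-3.08, 3.08]. Speed limits (rad/s): [1.89, 1.89, 2.57, 3.01, 3.01, 3.01].

### API

Orientations are given as a unit quaternion [w, x, y, z].
In Python, from rig import robot gives the robot as it stands. The module is installed in compiled form; this text tells all that it offers.
- The arm moves only by the tool step_arm, never from a script. Its arguments are lists of equal length, an entry for each row: "linear": the shift along the world's x, y, z in m, a list of three; "delta_rot": the turn, a rotation vector about the world's x, y, z in degrees, a list of three; "gripper": the opening, from 0 (shut) to 1 (fully open). In form: {"linear": [[dx, dy, dz], ...], "delta_rot": [[wx, wy, wz], ...], "gripper": [gripper, ...]}. A call has 1 to 5 rows; each row is the pose to reach, as a shift and turn from the pose commanded when the call began; what a row does not reach only later rows make up. A row lasts 1/10 s, in which the tool goes at most 50 mm and 8.59 degrees, less where a joint would pass 70% of its speed; a pose out of reach is approached as far as the arm can. A call with a gripper value outside its range is refused whole. The fingers move at their own pace and stop on an object; the grip force is fixed at half the most. Time passes only in rows, so rows that repeat a pose let the fingers close. It gives the time, the measured TCP pose, the force, the opening and the grip force at its end, in the units of the state.
- robot.get_obs(): the state, without advancing time (a new reading comes with each control period).
- robot.read_camera(name): name is "scene" or "top" or "wrist"; returns the picture (420x560x3 uint8, red, green, blue); there is no depth.
- robot.camera_model(name): a dict with "camera_matrix" (3x3 intrinsics, pixels), "view" (4x4, takes a point from world to camera coordinates); the wrist camera has in their place "tool_from_camera" (4x4, takes a point from camera to tool coordinates, whose origin is the TCP and whose axes are the flange's). Camera axes: x right, y down, z forward; pixel columns grow to the right and rows downward; lengths in m; the calibration is good to about 2 mm. A picture is of the moment at which its call begins: read the wrist's pose just before it. camera_model takes no time and is no camera call.
- robot.sign_off(): hands the job in; it is judged then, once.
The state is a dict: "time_s": time; "joint_pos": joint angles; "dq": joint speeds; "joint_efforts": joint torques, N m; "tool_pos": TCP position; "orientation": TCP orientation; "force": force on the tool from outside, world axes, zero at the start; "wrist_torque": the same for the moment, N m; "grip_width": opening from 0.0 (shut) to 1.0 (fully open); "grasp_force": force on a finger pad.
Only numpy, scipy, OpenCV 4.12 (cv2) and the standard library are available. Lean on these libraries where they do the work, as an engineer would, in place of code of your own. Each camera call takes 0.05 s, during which the arm holds its last target. There are 200 camera calls.

### The job

The wrong gift on the round display carousel is facing the customers. Push its bolt back by the black knob, turn the carousel by pushing on its rim posts until the green gift box stands behind the price ticket, then push the bolt fully home again so that the carousel is locked there. Touch none of the gifts and leave everything else on the table where it is.

Things in the scene. Friction and masses are not known exactly. Their poses are not given: they have to be found in the camera images.
- carousel: fixed base of a round display carousel: dark wood plinth 212 mm across. Origin on the turning axis at table height; z up; -x points to the front, where the price ticket is. On it turns a light wood platter, 248 mm across, from 24 to 40 mm above the table. Four gifts stand on its cork mat, 71 mm from the axis, at the start on this frame's -x, +y, +x and -y axes (a few mm and 0.1 rad off).
- platter (a joint): platter angle in rad, 0 at the start, positive anticlockwise from above, no end stops. Turns lightly (0.08 N m of friction); pushed fast it runs on a degree or two. While the bolt is home it cannot turn (1 degree of play each way). Its rim has four notches, 90 degrees apart, one outside each brass post; their flared mouths guide the bolt in when the platter is within 3 to 4 degrees.
- bolt (a joint): travel of the bolt in m: 0 fully home (nose in a notch of the rim, platter locked), 0.016 fully back (platter free, end stop). It slides radially away from the axis, in the 135 degree direction of the base frame (midway between -x and +y), with 1.5 N of friction, and stays where left. It goes home only into a notch.
- bolt_knob (a point): centre of the top of the bolt's upright black knob, 14 mm across, standing free from 40 to 66 mm above the table; 163 mm from the axis when home, 179 mm when back. It can be pushed from either side. Below 40 mm are the brass bolt and its staples on an arm of the base, 44 mm wide, that ends 197 mm from the axis.
- post0 (a point): a brass post on the platter's rim, 8 mm thick with an 11 mm ball on top; it stands 106 mm from the axis, from 40 to 70 mm above the table (this point: on its axis, 64 mm up) and turns with the platter. At the start in the 45 degree direction of the base frame (from +x towards +y).
- post1 (a point): the same, the next post anticlockwise: at the start in the 135 degree direction, beside the bolt.
- post2 (a point): the same, at the start in the 225 degree direction.
- post3 (a point): the same, at the start in the 315 degree direction.
- ticket (a point): middle of the cream price ticket with a plain green stripe in a low sloping rail on the front (-x) of the base; its top is 29 mm above the table, below the platter's top; it reaches to 146 mm from the axis. A fixed glass jar of beads, 185 mm across and 187 mm tall, stands to the robot's right of the carousel: keep the hand clear of it.
- green_box: closed square gift box, dark green with a cream ribbon, 70 x 70 x 36 mm, standing loose on the platter. Origin in the centre of its underside.
- pink_box: closed square gift box, pink with a cream ribbon, 65 x 65 x 36 mm, loose on the platter. Origin in the centre of its underside.
- blue_bangle: blue bangle with brass parts, 55 mm across, 6 mm thick, loose and flat on the platter. Origin in the centre of its underside.
- bracelet_card: white card with a bead bracelet, 56 x 80 x 11 mm, loose and flat on the platter, in front at the start. Origin in the centre of its underside.
- coasters_a: clear-bagged round stack of coasters, 105 mm across, 44 mm tall, behind the glass jar. Bystander; origin under its centre.
- coasters_b: another such stack, to the right of it. Bystander.
- stock_pad: white count pad lying flat, 102 x 145 x 9 mm. Bystander.
- till_pen: white and green ball pen lying on the count pad, 129 mm long, 13 mm thick. Bystander.
- tape_roll: roll of brown tape lying flat on the table, 104 mm across, 25 mm tall. Bystander.

How it is judged:
On the way, in this order (a step that is already met when the one before it is completed fails the run):
1. the bolt is pushed back clear of the rim (value of joint bolt above 0.0135 m), for 0.1 s.
2. the green gift box is turned to the front, behind the ticket (x of green_box in the frame of carousel below -0.055 m and y of green_box in the frame of carousel between -0.018 and 0.018 m), for 0.1 s.
At the end, for the whole second after the job is handed in: the green gift box stands on the platter straight behind the ticket (within 15 mm sideways of the base's front line, 55 to 85 mm from the axis), the bolt is home within 3 mm, and the platter is at rest (x of green_box in the frame of carousel between -0.085 and -0.055 m and y of green_box in the frame of carousel between -0.015 and 0.015 m and value of joint bolt below 0.003 m and velocity of joint platter between -0.03 and 0.03 rad/s and linear speed of green_box below 0.01 m/s); the robot touches nothing.
It fails at once if a gift on the carousel is touched by the robot (contact force between any of green_box, pink_box, blue_bangle, bracelet_card and the arm above 1 N or contact force between any of green_box, pink_box, blue_bangle, bracelet_card and the fingers above 1 N).
It fails at once if a gift is lifted or falls off the platter (height (world z) of any of green_box, pink_box, blue_bangle, bracelet_card above 0.055 m or height (world z) of any of green_box, pink_box, blue_bangle, bracelet_card below 0.03 m).
It fails at once if something else on the table is shifted (distance of any of coasters_a, coasters_b, stock_pad, till_pen, tape_roll from where it was at the start of the episode above 0.02 m).
It also fails if it takes over 58 s, if anything falls off the work surface, if the arm or the gripper's body presses on something with over 40 N, if the wrist force passes 120 N, or if a joint passes its speed limit or range.

## Working session

There is one attempt and no reset: what is moved stays moved. The work goes in short steps, Python scripts to look and compute and a tool call to move; the robot and the scene stay as the last step left them, time stands still between calls to the robot, and variables do not carry over. Pictures are saved under pics/ and viewed, at most 12 in all, crops included, and the job is handed in when it is done.

Besides the shell and the picture viewer there is one more tool, called after "Request:" as name(argument=value, ...), one argument or row to a line, values as JSON. step_arm: Moves the arm, as the interface text tells. Its arguments: {"type":"object","properties":{"linear":{"type":"array"},"delta_rot":{"type":"array"},"gripper":{"type":"array"}},"required":["linear","delta_rot","gripper"]}

```bash
mkdir -p pics
python3 - <<'E'
from rig import robot
import cv2,numpy as np
for n in("top","scene"):
    im=robot.read_camera(n); cv2.imwrite(f"pics/{n}0.png",im[:,:,::-1])
    print(n,robot.camera_model(n))
o=robot.get_obs();print(o)
E
```

```text
top {'camera_matrix': array([[425.90614885,   0.        , 281.69134881],
       [  0.        , 425.90614885, 210.25424138],
       [  0.        ,   0.        ,   1.        ]]), 'view': array([[ 0.0073313 , -0.99991873,  0.01043044,  0.01674964],
       [-0.9979762 , -0.00797513, -0.0630864 ,  0.54415671],
       [ 0.06316446, -0.00994683, -0.99795356,  1.16764971],
       [ 0.        ,  0.        ,  0.        ,  1.        ]])}
scene {'camera_matrix': array([[471.58598306,   0.        , 270.78739809],
       [  0.        , 471.58598306, 213.51486908],
       [  0.        ,   0.        ,   1.        ]]), 'view': array([[-0.63077583, -0.77583304, -0.0143159 ,  0.38786784],
       [-0.43793094,  0.37116015, -0.81881416,  0.28680965],
       [ 0.64057658, -0.51021881, -0.57388015,  0.87764367],
       [ 0.        ,  0.        ,  0.        ,  1.        ]])}
{'time_s': 0.1, 'joint_pos': array([-1.44347951e+00,  4.94161234e-01,  1.34605084e+00, -7.91230124e-06,
        1.30250733e+00, -9.54741726e-02]), 'dq': array([-0.00055788, -0.00142127, -0.00034472, -0.00214711,  0.00050968,
        0.00065776]), 'joint_efforts': array([ 2.59269247e-03, -8.83589530e+01, -3.84561288e+01,  9.27748783e-05,
        5.15846070e-03,  7.73864258e-05]), 'tool_pos': array([ 0.13807322, -0.60924797,  0.2447411 ]), 'orientation': array([-5.63243779e-04,  9.93801661e-01,  1.11166278e-01, -1.27828568e-05]), 'force': array([-0.86739977, -0.04818177,  0.0395359 ]), 'wrist_torque': array([-0.01524667,  0.04363093, -0.02786447]), 'grasp_force': 0.0, 'grip_width': 1.0025467348615207}
```

View pics/top0.png

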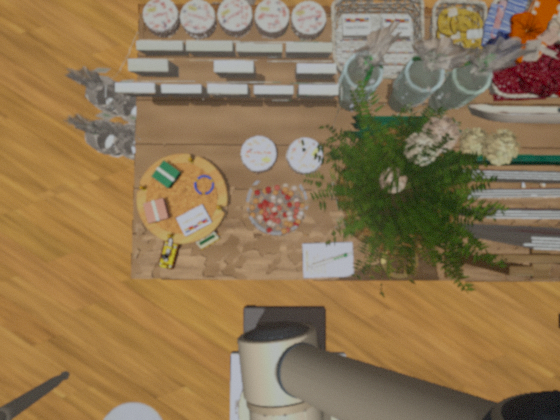

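View pics/scene0.png

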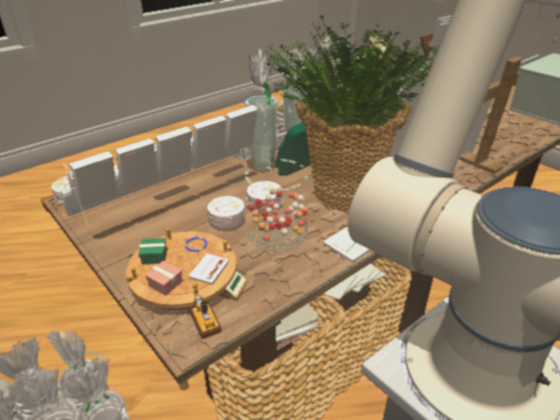

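The top view shows the carousel at about (183,198), with the ticket at (208,240) and the bolt arm at (170,252). The green box is at (166,174), opposite the ticket, so it needs a half turn. The jar at (275,207) is on the right. Next I'll get a rough position from the top view.

```bash
cat > h.py <<'E'
from rig import robot
import cv2,numpy as np
from scipy.spatial.transform import Rotation as R
def ray(K,T,uv,z):  # T: world_from_camera
    d=T[:3,:3]@np.linalg.inv(K)@np.array([uv[0],uv[1],1.]);o=T[:3,3]
    return o+d*(z-o[2])/d[2]
def topray(uv,z):
    c=robot.camera_model("top");return ray(c["camera_matrix"],np.linalg.inv(c["view"]),uv,z)
def tool():
    o=robot.get_obs();T=np.eye(4);q=o["orientation"];T[:3,:3]=R.from_quat(np.r_[q[1:],q[0]]).as_matrix();T[:3,3]=o["tool_pos"];return T
def wrist(name):
    T=tool();im=robot.read_camera("wrist")[:,:,::-1].copy();cv2.imwrite(f"pics/{name}.png",im)
    np.save(f"pics/{name}.npy",T);return im
def wray(T,uv,z):
    c=robot.camera_model("wrist");return ray(c["camera_matrix"],T@c["tool_from_camera"],uv,z)
E
python3 - <<'E'
from h import *
im=cv2.imread("pics/top0.png");hsv=cv2.cvtColor(im,cv2.COLOR_BGR2HSV)
m=((hsv[...,0]>8)&(hsv[...,0]<24)&(hsv[...,1]>150)&(hsv[...,2]>150)).astype(np.uint8)
m[:,:136]=0;m[:140]=0;m[260:]=0;m[:,240:]=0
n,l,s,c=cv2.connectedComponentsWithStats(m);k=1+np.argmax(s[1:,4])
p=cv2.findContours((l==k).astype(np.uint8),0,1)[0];p=max(p,key=len)
e=cv2.fitEllipse(cv2.convexHull(p));print(e,s[k])
C=topray(e[0],.04);print("C",C)
for nm,uv,z in(("ticket",(207,240),.025),("bolt",(170,252),.04),("green",(166,174),.076),("jar",(275,207),.1)):
    P=topray(uv,z);v=P-C;print(nm,P,np.hypot(*v[:2]),np.degrees(np.arctan2(v[1],v[0])))
print(robot.camera_model("wrist"))
E
```

```text
((218.39498901367188, 206.9694061279297), (3.276524543762207, 6.382837295532227), 121.05136108398438) [216 205   4   5  11]
C [0.5501528  0.19369268 0.04      ]
ticket [0.46003191 0.22549981 0.025     ] 0.09556918300523065 160.5601058021682
bolt [0.42706128 0.32229819 0.04      ] 0.1780193741269374 133.7450085722088
green [0.6340916  0.32878238 0.076     ] 0.15904385594011822 58.14500064505585
jar [0.54706349 0.03912022 0.1       ] 0.1546033293859357 -91.14497246963889
{'camera_matrix': array([[362.48584773,   0.        , 280.78147875],
       [  0.        , 362.48584773, 208.61722786],
       [  0.        ,   0.        ,   1.        ]]), 'tool_from_camera': array([[ 2.48317799e-04, -9.55386976e-01, -2.95356841e-01,
         7.46520074e-02],
       [ 9.99999932e-01,  3.18269827e-04, -1.88765106e-04,
        -2.28428887e-04],
       [ 2.74346895e-04, -2.95356774e-01,  9.55386990e-01,
        -1.28907790e-01],
       [ 0.00000000e+00,  0.00000000e+00,  0.00000000e+00,
         1.00000000e+00]])}
```

Request:
step_arm(
  linear=[
    [0.0, 0.04, 0.02],
    [0.0, 0.08, 0.04],
    [0.0, 0.12, 0.06],
    [0.0, 0.16, 0.08],
    [0.0, 0.2, 0.085],
  ],
  delta_rot=[
    [0, 0, 8],
    [0, 0, 16],
    [0, 0, 24],
    [0, 0, 32],
    [0, 0, 40],
  ],
  gripper=[0, 0, 0, 0, 0],
)

```text
time_s: 0.6
tool_pos: [0.1381, -0.4085, 0.3317]
orientation: [0.001, 0.895, 0.447, -0.0]
force: [0.8, -0.6, -0.8]
grip_width: 0.146
grasp_force: 0.0
```

Request:
step_arm(
  linear=[
    [0.035, 0.03, 0.0],
    [0.07, 0.06, 0.0],
    [0.105, 0.09, 0.0],
    [0.14, 0.12, 0.0],
    [0.17, 0.15, 0.0],
  ],
  delta_rot=[
    [0, 0, 8],
    [0, 0, 16],
    [0, 0, 24],
    [0, 0, 32],
    [0, 0, 40],
  ],
  gripper=[0, 0, 0, 0, 0],
)

```text
time_s: 1.1
tool_pos: [0.3093, -0.258, 0.3303]
orientation: [0.0, 0.688, 0.726, 0.0]
force: [1.1, -1.2, -0.2]
grip_width: 0.007
grasp_force: 0.0
```

Request:
step_arm(
  linear=[
    [0.02, 0.04, 0.0],
    [0.04, 0.08, 0.0],
    [0.06, 0.12, 0.0],
    [0.08, 0.16, 0.0],
    [0.1, 0.2, 0.0],
  ],
  delta_rot=[
    [0, 0, 8],
    [0, 0, 16],
    [0, 0, 24],
    [0, 0, 32],
    [0, 0, 40],
  ],
  gripper=[0, 0, 0, 0, 0],
)

```text
time_s: 1.6
tool_pos: [0.4084, -0.0577, 0.3303]
orientation: [0.0, 0.398, 0.917, -0.0]
force: [1.2, -0.7, -1.1]
grip_width: 0.002
grasp_force: 0.0
```

Request:
step_arm(
  linear=[
    [0.01, 0.045, 0.0],
    [0.02, 0.09, 0.0],
    [0.03, 0.135, 0.0],
    [0.04, 0.18, 0.0],
    [0.05, 0.22, 0.0],
  ],
  delta_rot=[
    [0, 0, 8],
    [0, 0, 16],
    [0, 0, 24],
    [0, 0, 32],
    [0, 0, 34],
  ],
  gripper=[0, 0, 0, 0, 0],
)

```text
time_s: 2.1
tool_pos: [0.4579, 0.1628, 0.3301]
orientation: [-0.0, 0.112, 0.994, -0.0]
force: [0.5, -0.5, -0.4]
grip_width: -0.0
grasp_force: 0.0
```

Request:
step_arm(
  linear=[
    [0.02, 0.04, 0.0],
    [0.04, 0.08, 0.0],
    [0.06, 0.12, 0.0],
    [0.07, 0.135, 0.0],
    [0.07, 0.135, 0.0],
  ],
  delta_rot=[
    [0, 0, 0],
    [0, 0, 0],
    [0, 0, 0],
    [0, 0, 0],
    [0, 0, 0],
  ],
  gripper=[0, 0, 0, 0, 0],
)

```text
time_s: 2.6
tool_pos: [0.5287, 0.2974, 0.3292]
orientation: [-0.0, 0.114, 0.993, -0.0]
force: [-0.3, -0.9, 0.2]
grip_width: 0.0
grasp_force: 0.0
```

```bash
python3 -c "
from h import *
wrist('w1');print(tool().round(4),robot.get_obs()['joint_pos'].round(2))"
```

```text
[[-9.737e-01  2.277e-01 -1.100e-03  5.281e-01]
 [ 2.277e-01  9.737e-01 -6.000e-04  2.961e-01]
 [ 1.000e-03 -8.000e-04 -1.000e+00  3.294e-01]
 [ 0.000e+00  0.000e+00  0.000e+00  1.000e+00]] [ 0.41  0.4   1.27 -0.    1.47 -0.93]
```

View pics/w1.png

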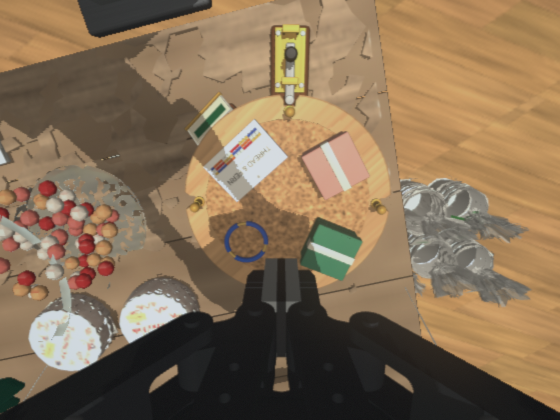

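The wrist view is clear. The knob top is at (291,55), post1 at (290,112), post2 at (195,206) and post0 at (380,207). The ticket is at (210,118), the green box at (331,249), pink at (336,164), the card at (247,160) and the bangle at (246,241).

Run:
```python
from h import *
T=np.load("pics/w1.npy");w=lambda u,v,z:wray(T,(u,v),z)[:2]
p1,p2,p0,k=w(290,112,.064),w(195,206,.064),w(380,207,.064),w(291,53,.066)
C=(p0+p2)/2
a=lambda v:(np.hypot(*v),np.degrees(np.arctan2(v[1],v[0])))
for n,p in dict(C=C,p0=p0,p1=p1,p2=p2,k=k,ticket=w(210,118,.025),green=w(331,249,.076),pink=w(336,164,.076),card=w(247,160,.051),bangle=w(246,241,.046)).items(): print(n,p.round(4),np.round(a(p-C),4))
```

```text
C [0.5723 0.2951] [0. 0.]
p0 [0.5967 0.3973] [ 0.1051 76.5682]
p1 [0.4716 0.3206] [1.038000e-01 1.657788e+02]
p2 [0.5478 0.1929] [   0.1051 -103.4318]
k [0.4161 0.3341] [1.609000e-01 1.659877e+02]
ticket [0.4588 0.2293] [ 1.312000e-01 -1.498683e+02]
green [0.6294 0.3328] [ 0.0685 33.4309]
pink [0.5343 0.3563] [7.200000e-02 1.217797e+02]
card [0.5123 0.262 ] [ 6.850000e-02 -1.511241e+02]
bangle [0.6091 0.2349] [  0.0706 -58.5084]
```

Request:
step_arm(
  linear=[
    [-0.042, 0.016, 0.0],
    [-0.083, 0.031, -0.02],
    [-0.083, 0.031, -0.065],
    [-0.083, 0.031, -0.11],
    [-0.083, 0.031, -0.15],
  ],
  delta_rot=[
    [0, 0, 0],
    [0, 0, 0],
    [0, 0, 0],
    [0, 0, 0],
    [0, 0, 0],
  ],
  gripper=[0, 0, 0, 0, 0],
)

```text
time_s: 3.15
tool_pos: [0.4441, 0.3253, 0.1791]
orientation: [0.0, 0.115, 0.993, -0.0]
force: [0.6, -1.3, -0.5]
grip_width: -0.0
grasp_force: 0.0
```

Request:
step_arm(
  linear=[
    [0, 0, -0.03],
    [0, 0, -0.06],
    [0, 0, -0.085],
    [0, 0, -0.105],
    [0, 0, -0.118],
  ],
  delta_rot=[
    [0, 0, 0],
    [0, 0, 0],
    [0, 0, 0],
    [0, 0, 0],
    [0, 0, 0],
  ],
  gripper=[0, 0, 0, 0, 0],
)

```text
time_s: 3.65
tool_pos: [0.4444, 0.3252, 0.0613]
orientation: [-0.001, 0.116, 0.993, -0.001]
force: [0.1, -0.6, -0.1]
grip_width: -0.002
grasp_force: 0.0
```

```bash
python3 -c "
from h import *
wrist('w2');o=robot.get_obs();print(tool().round(4),o['joint_pos'].round(2),o['force'])"
```

```text
[[-0.9733  0.2297 -0.0026  0.444 ]
 [ 0.2297  0.9733 -0.0016  0.3251]
 [ 0.0021 -0.0021 -1.      0.06  ]
 [ 0.      0.      0.      1.    ]] [ 0.52  0.64  1.71 -0.    0.8  -0.82] [-0.47633773 -1.47290966 -3.68866462]
```

View pics/w2.png

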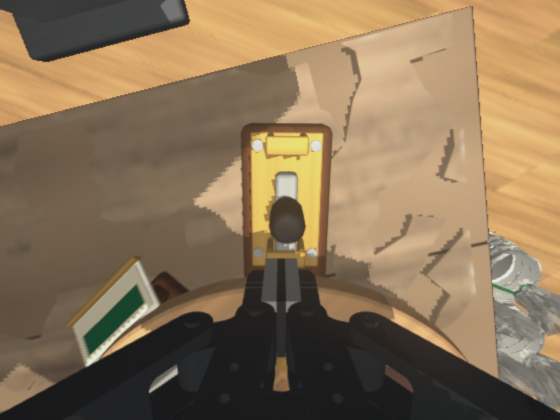

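The knob is directly ahead at (287,222), in line with the fingers. I'll push it outward now.

Request:
step_arm(
  linear=[
    [-0.005, 0.0012, 0],
    [-0.01, 0.0025, 0],
    [-0.014, 0.0035, 0],
    [-0.018, 0.0045, 0],
    [-0.022, 0.0055, 0],
  ],
  delta_rot=[
    [0, 0, 0],
    [0, 0, 0],
    [0, 0, 0],
    [0, 0, 0],
    [0, 0, 0],
  ],
  gripper=[0, 0, 0, 0, 0],
)

```text
time_s: 4.2
tool_pos: [0.4231, 0.3323, 0.0629]
orientation: [0.001, 0.115, 0.993, 0.0]
force: [2.2, -0.3, 0.5]
grip_width: -0.003
grasp_force: 0.8
```

Request:
step_arm(
  linear=[
    [-0.001, 0.0002, 0],
    [-0.002, 0.0005, 0],
    [-0.003, 0.0007, 0],
    [-0.003, 0.0007, 0],
  ],
  delta_rot=[
    [0, 0, 0],
    [0, 0, 0],
    [0, 0, 0],
    [0, 0, 0],
  ],
  gripper=[0, 0, 0, 0],
)

```text
time_s: 4.6
tool_pos: [0.4201, 0.3327, 0.0623]
orientation: [-0.0, 0.115, 0.993, 0.0]
force: [0.1, 0.3, 0.4]
grip_width: 0.001
grasp_force: 0.4
```

Request:
step_arm(
  linear=[
    [-0.001, 0.0002, 0],
    [-0.002, 0.0005, 0],
    [-0.002, 0.0005, 0],
  ],
  delta_rot=[
    [0, 0, 0],
    [0, 0, 0],
    [0, 0, 0],
  ],
  gripper=[0, 0, 0],
)

```text
time_s: 4.9
tool_pos: [0.4184, 0.3331, 0.0623]
orientation: [0.0, 0.115, 0.993, 0.0]
force: [4.6, -1.7, -0.4]
grip_width: -0.001
grasp_force: 2.3
```

Request:
step_arm(
  linear=[
    [-0.001, 0.0002, 0],
    [-0.002, 0.0005, 0],
    [-0.002, 0.0005, 0],
  ],
  delta_rot=[
    [0, 0, 0],
    [0, 0, 0],
    [0, 0, 0],
  ],
  gripper=[0, 0, 0],
)

```text
time_s: 5.2
tool_pos: [0.4181, 0.3335, 0.0624]
orientation: [0.002, 0.115, 0.993, 0.0]
force: [17.1, -10.3, -6.4]
grip_width: 0.002
grasp_force: 9.4
```

Request:
step_arm(
  linear=[
    [0.008, -0.002, 0.004],
    [0.007, -0.027, 0.007],
    [0.005, -0.05, 0.007],
    [0.025, -0.048, 0.007],
    [0.044, -0.046, 0.007],
  ],
  delta_rot=[
    [0, 0, 0],
    [0, 0, 5],
    [0, 0, 10],
    [0, 0, 15],
    [0, 0, 16],
  ],
  gripper=[0, 0, 0, 0, 0],
)

```text
time_s: 5.7
tool_pos: [0.4601, 0.2869, 0.0694]
orientation: [-0.001, -0.026, 1.0, -0.0]
force: [-0.3, -0.0, 0.1]
grip_width: 0.003
grasp_force: 0.0
```

```bash
python3 -c "
from h import *
wrist('w3');o=robot.get_obs();print(tool().round(4),o['joint_pos'].round(2),o['force'])
C=np.array([.5735,.2948])
for a in range(182,-14,-5):
  r=np.radians(a);print(a,(C+.111*np.array([np.cos(r),np.sin(r)])).round(3))"
```

```text
[[-0.9988 -0.0499  0.0022  0.4638]
 [-0.0499  0.9988  0.0011  0.2879]
 [-0.0023  0.001  -1.      0.0697]
 [ 0.      0.      0.      1.    ]] [ 0.45  0.62  1.72  0.    0.8  -1.17] [ 3.5358063  -0.09706217  0.45589047]
182 [0.463 0.291]
177 [0.463 0.301]
172 [0.464 0.31 ]
167 [0.465 0.32 ]
162 [0.468 0.329]
157 [0.471 0.338]
152 [0.475 0.347]
147 [0.48  0.355]
142 [0.486 0.363]
137 [0.492 0.371]
132 [0.499 0.377]
127 [0.507 0.383]
122 [0.515 0.389]
117 [0.523 0.394]
112 [0.532 0.398]
107 [0.541 0.401]
102 [0.55  0.403]
97 [0.56  0.405]
92 [0.57  0.406]
87 [0.579 0.406]
82 [0.589 0.405]
77 [0.598 0.403]
72 [0.608 0.4  ]
67 [0.617 0.397]
62 [0.626 0.393]
57 [0.634 0.388]
52 [0.642 0.382]
47 [0.649 0.376]
42 [0.656 0.369]
37 [0.662 0.362]
32 [0.668 0.354]
27 [0.672 0.345]
22 [0.676 0.336]
17 [0.68  0.327]
12 [0.682 0.318]
7 [0.684 0.308]
2 [0.684 0.299]
-3 [0.684 0.289]
-8 [0.683 0.279]
-13 [0.682 0.27 ]
```

View pics/w3.png

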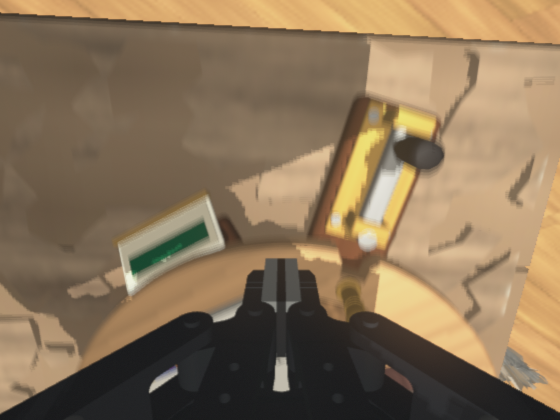

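Post1 is at (347,290), just left of the fingers in the world frame, and the bolt nose at (367,242) is clear of the rim. I'll sweep clockwise.

Request:
step_arm(
  linear=[
    [0, 0.003, 0],
    [0, 0.012, 0],
    [0.001, 0.022, 0],
    [0.002, 0.032, 0],
    [0.005, 0.041, 0],
  ],
  delta_rot=[
    [0, 0, -2],
    [0, 0, -7],
    [0, 0, -12],
    [0, 0, -17],
    [0, 0, -22],
  ],
  gripper=[0, 0, 0, 0, 0],
)

```text
time_s: 6.25
tool_pos: [0.4642, 0.3287, 0.0691]
orientation: [-0.001, 0.169, 0.986, -0.001]
force: [-2.0, -0.8, 0.0]
grip_width: 0.001
grasp_force: 1.3
```

Request:
step_arm(
  linear=[
    [0.003, 0.009, 0],
    [0.007, 0.018, 0],
    [0.012, 0.026, 0],
    [0.018, 0.034, 0],
    [0.024, 0.042, 0],
  ],
  delta_rot=[
    [0, 0, -5],
    [0, 0, -10],
    [0, 0, -15],
    [0, 0, -20],
    [0, 0, -25],
  ],
  gripper=[0, 0, 0, 0, 0],
)

```text
time_s: 6.75
tool_pos: [0.488, 0.3709, 0.069]
orientation: [-0.001, 0.378, 0.926, -0.001]
force: [-3.5, 1.7, 1.4]
grip_width: 0.0
grasp_force: 1.7
```

```bash
python3 -c "
from h import *
wrist('w4');o=robot.get_obs();print(tool().round(4),o['joint_pos'].round(2),o['force'])
cv2.imwrite('pics/t4.png',cv2.resize(robot.read_camera('top')[130:290,120:330,::-1],None,fx=3,fy=3))
cv2.imwrite('pics/c4.png',np.hstack([cv2.imread('pics/t4.png')[:420,:400],cv2.imread('pics/w4.png')[:,100:500]]))"
```

```text
[[-7.099e-01  7.043e-01 -6.000e-04  4.894e-01]
 [ 7.043e-01  7.099e-01  4.000e-04  3.720e-01]
 [ 7.000e-04 -1.000e-04 -1.000e+00  6.920e-02]
 [ 0.000e+00  0.000e+00  0.000e+00  1.000e+00]] [ 0.55  0.69  1.54  0.    0.92 -0.24] [ 0.6563634   1.13188362 -0.40712414]
```

View pics/c4.png

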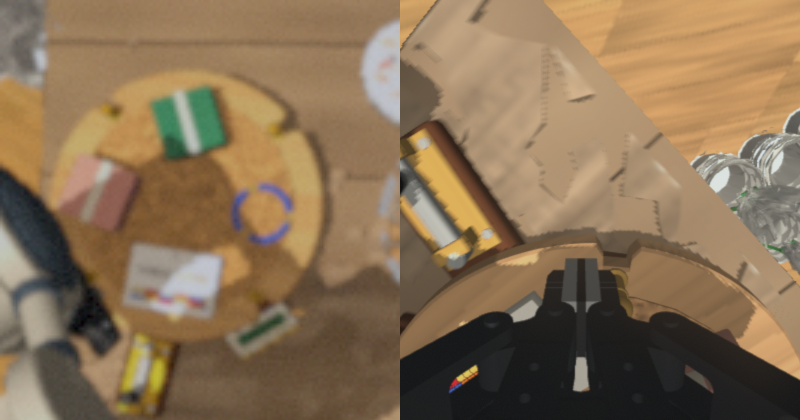

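The push is working: the green box has moved to the far side, the post is held against the finger, and the hand is clear of the gifts. I'll continue.

Request:
step_arm(
  linear=[
    [0.007, 0.006, 0],
    [0.015, 0.012, 0],
    [0.023, 0.018, 0],
    [0.031, 0.023, 0],
    [0.04, 0.027, 0],
  ],
  delta_rot=[
    [0, 0, -5],
    [0, 0, -10],
    [0, 0, -15],
    [0, 0, -20],
    [0, 0, -25],
  ],
  gripper=[0, 0, 0, 0, 0],
)

```text
time_s: 7.35
tool_pos: [0.5285, 0.3974, 0.0691]
orientation: [-0.0, 0.568, 0.823, -0.001]
force: [-2.2, 1.1, 0.8]
grip_width: 0.005
grasp_force: 0.8
```

Request:
step_arm(
  linear=[
    [0.009, 0.003, 0],
    [0.018, 0.005, 0],
    [0.028, 0.007, 0],
    [0.038, 0.008, 0],
    [0.047, 0.008, 0],
  ],
  delta_rot=[
    [0, 0, -5],
    [0, 0, -10],
    [0, 0, -15],
    [0, 0, -20],
    [0, 0, -25],
  ],
  gripper=[0, 0, 0, 0, 0],
)

```text
time_s: 7.85
tool_pos: [0.5759, 0.4054, 0.0691]
orientation: [-0.0, 0.733, 0.68, -0.0]
force: [-1.4, 1.2, 0.5]
grip_width: -0.004
grasp_force: 0.8
```

Request:
step_arm(
  linear=[
    [0.01, -0.001, 0],
    [0.019, -0.003, 0],
    [0.029, -0.006, 0],
    [0.038, -0.009, 0],
    [0.047, -0.013, 0],
  ],
  delta_rot=[
    [0, 0, -5],
    [0, 0, -10],
    [0, 0, -15],
    [0, 0, -20],
    [0, 0, -25],
  ],
  gripper=[0, 0, 0, 0, 0],
)

```text
time_s: 8.35
tool_pos: [0.6228, 0.3923, 0.0691]
orientation: [-0.0, 0.863, 0.505, -0.0]
force: [-1.3, 2.2, 0.7]
grip_width: 0.003
grasp_force: 0.8
```

Request:
step_arm(
  linear=[
    [0.008, -0.005, 0],
    [0.016, -0.011, 0],
    [0.023, -0.017, 0],
    [0.03, -0.024, 0],
    [0.036, -0.031, 0],
  ],
  delta_rot=[
    [0, 0, -5],
    [0, 0, -10],
    [0, 0, -15],
    [0, 0, -20],
    [0, 0, -25],
  ],
  gripper=[0, 0, 0, 0, 0],
)

```text
time_s: 8.85
tool_pos: [0.659, 0.3611, 0.0691]
orientation: [-0.0, 0.952, 0.307, -0.0]
force: [-0.3, 2.0, 1.2]
grip_width: 0.002
grasp_force: 0.8
```

```bash
python3 -c "
from h import *
wrist('w5');o=robot.get_obs();print(tool().round(4),o['joint_pos'].round(2),o['force'])
cv2.imwrite('pics/t5.png',cv2.resize(robot.read_camera('top')[130:290,120:330,::-1],None,fx=3,fy=3))
cv2.imwrite('pics/c5.png',np.hstack([cv2.imread('pics/t5.png')[:420,:400],cv2.imread('pics/w5.png')[:,100:500]]))"
```

```text
[[ 8.159e-01  5.782e-01 -2.000e-04  6.599e-01]
 [ 5.782e-01 -8.159e-01 -4.000e-04  3.599e-01]
 [-4.000e-04  2.000e-04 -1.000e+00  6.910e-02]
 [ 0.000e+00  0.000e+00  0.000e+00  1.000e+00]] [ 0.42  0.84  1.14 -0.    1.15  1.37] [ 0.16341307 -1.94850955 -0.49569557]
```

View pics/c5.png

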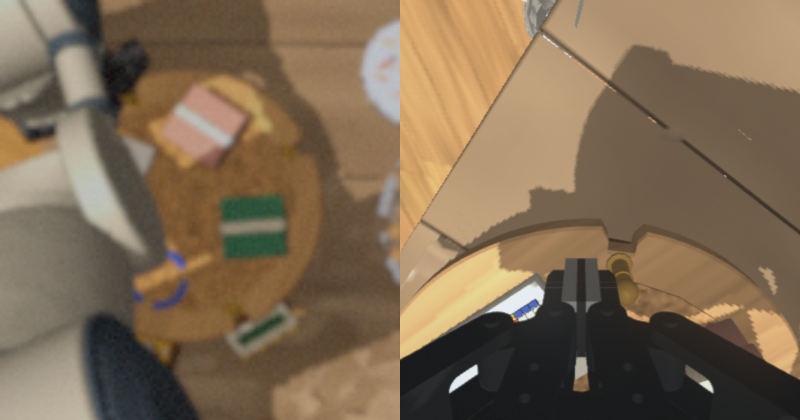

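The half turn is nearly done. Post1 is at wrist pixel (321,262) with its notch beside it, and the green box is coming round to the ticket. I'll measure the post angle.

Run:
```python
from h import *
T=np.load("pics/w5.npy");C=np.array([.5735,.2948])
a=lambda v:np.round((np.hypot(*v),np.degrees(np.arctan2(v[1],v[0]))),4)
print(a(wray(T,(320,262),.064)[:2]-C),a(wray(T,(321,242),.04)[:2]-C),a(T[:2,3]-C))
p=topray((120+253/3,130+228/3),.076)[:2];print(p,a(p-C))
for x in (12,7,4,2,0,-2,-3,-4,-5):
  r=np.radians(x);print(x,(C+.11*np.array([np.cos(r),np.sin(r)])).round(4))
```

```text
[ 0.1194 30.221 ] [ 0.1185 28.7348] [ 0.1082 37.8025]
[0.54990447 0.22579947] [ 7.290000e-02 -1.088787e+02]
12 [0.6811 0.3177]
7 [0.6827 0.3082]
4 [0.6832 0.3025]
2 [0.6834 0.2986]
0 [0.6835 0.2948]
-2 [0.6834 0.291 ]
-3 [0.6833 0.289 ]
-4 [0.6832 0.2871]
-5 [0.6831 0.2852]
```

Request:
step_arm(
  linear=[
    [0.007, -0.007, 0],
    [0.0115, -0.015, 0],
    [0.0155, -0.024, 0],
    [0.0185, -0.033, 0],
    [0.021, -0.042, 0],
  ],
  delta_rot=[
    [0, 0, -5],
    [0, 0, -10],
    [0, 0, -15],
    [0, 0, -20],
    [0, 0, -25],
  ],
  gripper=[0, 0, 0, 0, 0],
)

```text
time_s: 9.45
tool_pos: [0.6796, 0.3196, 0.0692]
orientation: [-0.0, 0.996, 0.094, -0.0]
force: [-0.3, 1.8, 1.1]
grip_width: 0.0
grasp_force: 0.7
```

Request:
step_arm(
  linear=[
    [0.001, -0.0065, 0],
    [0.002, -0.0125, 0],
    [0.002, -0.017, 0],
    [0.0025, -0.021, 0],
    [0.0025, -0.023, 0],
  ],
  delta_rot=[
    [0, 0, -4],
    [0, 0, -7],
    [0, 0, -9],
    [0, 0, -11],
    [0, 0, -12],
  ],
  gripper=[0, 0, 0, 0, 0],
)

```text
time_s: 9.95
tool_pos: [0.6823, 0.2964, 0.0692]
orientation: [0.0, 1.0, -0.011, -0.0]
force: [-1.0, 0.9, 0.7]
grip_width: -0.001
grasp_force: 0.5
```

```bash
python3 -c "
from h import *
wrist('w6');o=robot.get_obs();print(tool().round(4),o['joint_pos'].round(2),o['force'])
cv2.imwrite('pics/t6.png',robot.read_camera('top')[:,:,::-1])
cv2.imwrite('pics/s6.png',robot.read_camera('scene')[:,:,::-1])
t=cv2.resize(cv2.imread('pics/t6.png')[130:290,120:250],None,fx=3,fy=3)[:420]
cv2.imwrite('pics/c6.png',np.hstack([t,cv2.imread('pics/w6.png')[:,130:500]]))"
```

```text
[[ 9.997e-01 -2.260e-02 -4.000e-04  6.823e-01]
 [-2.260e-02 -9.997e-01 -2.000e-04  2.963e-01]
 [-4.000e-04  2.000e-04 -1.000e+00  6.920e-02]
 [ 0.000e+00  0.000e+00  0.000e+00  1.000e+00]] [ 0.33  0.83  1.17 -0.    1.14  1.92] [0.3819809  0.60059171 0.20072218]
```

View pics/c6.png

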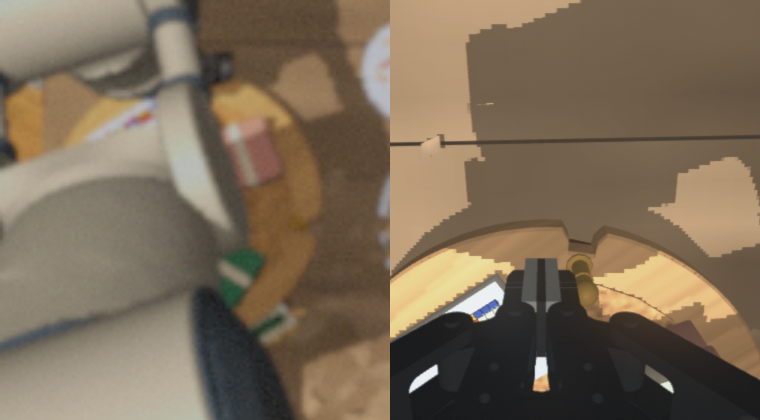

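The post is at wrist pixel (319,266) with its notch at (320,243). A few degrees remain, so I'll measure them.

Run:
```python
from h import *
T=np.load("pics/w6.npy");C=np.array([.5735,.2948])
a=lambda v:np.round((np.hypot(*v),np.degrees(np.arctan2(v[1],v[0]))),4)
print(a(wray(T,(319,266),.064)[:2]-C),a(wray(T,(320,243),.04)[:2]-C),a(T[:2,3]-C))
s=cv2.imread("pics/s6.png");cv2.imwrite("pics/s6c.png",cv2.resize(s[200:360,90:290],None,fx=4,fy=3.75)[:600])
```

```text
[ 0.118  -6.8486] [ 0.1184 -8.2314] [0.1088 0.8569]
```

Request:
step_arm(
  linear=[
    [0, -0.0035, 0],
    [0, -0.0065, 0],
    [0, -0.009, 0],
    [-0.0005, -0.011, 0],
    [-0.0005, -0.012, 0],
  ],
  delta_rot=[
    [0, 0, -2],
    [0, 0, -3],
    [0, 0, -4],
    [0, 0, -5],
    [0, 0, -6],
  ],
  gripper=[0, 0, 0, 0, 0],
)

```text
time_s: 10.6
tool_pos: [0.6821, 0.2845, 0.0693]
orientation: [-0.0, 0.998, -0.064, 0.0]
force: [0.1, 1.2, -0.5]
grip_width: -0.001
grasp_force: 0.3
```

Run:
```python
from h import *
C=np.array([.5735,.2948])
im=wrist('w7');T=np.load('pics/w7.npy');print(T[:,3].round(4),np.degrees(np.arctan2(*(T[:2,3]-C)[::-1])))
```

```text
[0.6821 0.2845 0.0693 1.    ] -5.4405864919759335
```

Request:
step_arm(
  linear=[
    [0, 0.004, 0],
    [0.001, 0.008, 0.01],
    [0.001, 0.008, 0.05],
    [0.001, 0.008, 0.09],
    [0.0, 0.008, 0.13],
  ],
  delta_rot=[
    [0, 0, 0],
    [0, 0, 0],
    [0, 0, 0],
    [0, 0, 0],
    [0, 0, 0],
  ],
  gripper=[0, 0, 0, 0, 0],
)

```text
time_s: 11.15
tool_pos: [0.6821, 0.2931, 0.2016]
orientation: [-0.0, 0.998, -0.063, 0.0]
force: [0.2, -0.4, -0.4]
grip_width: 0.001
grasp_force: 0.0
```

Request:
step_arm(
  linear=[
    [-0.02, 0.0, 0.04],
    [-0.04, 0.0, 0.08],
    [-0.06, 0.0, 0.11],
    [-0.06, 0.0, 0.13],
    [-0.06, 0.0, 0.13],
  ],
  delta_rot=[
    [0, 0, -4],
    [0, 0, -7],
    [0, 0, -7],
    [0, 0, -7],
    [0, 0, -7],
  ],
  gripper=[0, 0, 0, 0, 0],
)

```text
time_s: 11.65
tool_pos: [0.6226, 0.2935, 0.3341]
orientation: [-0.001, 0.992, -0.123, 0.003]
force: [0.5, 0.7, -0.4]
grip_width: 0.002
grasp_force: 0.0
```

```bash
python3 -c "
from h import *
wrist('w8');o=robot.get_obs();print(tool().round(4),o['joint_pos'].round(2))"
```

```text
[[ 0.9695 -0.2452  0.0034  0.6224]
 [-0.2452 -0.9695  0.0013  0.2933]
 [ 0.003  -0.0021 -1.      0.3317]
 [ 0.      0.      0.      1.    ]] [ 0.35  0.53  1.05 -0.    1.56  2.17]
```

View pics/w8.png

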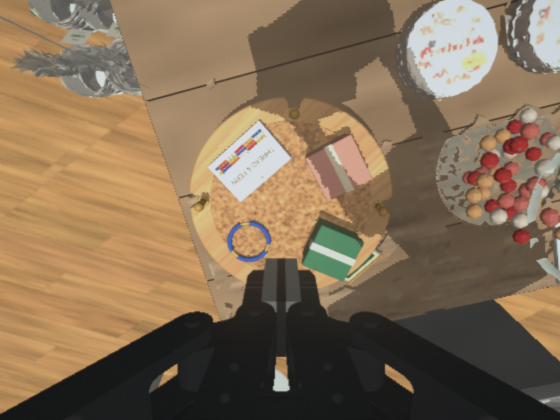

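The posts are at (293,115), (200,206) and (381,210), and the green box at (333,250) is in front of the ticket. I'll check the angles.

Run:
```python
from h import *
T=np.load("pics/w8.npy");w=lambda u,v,z:wray(T,(u,v),z)[:2]
a=lambda v:np.round((np.hypot(*v),np.degrees(np.arctan2(v[1],v[0]))),4)
L,Rr,F,g=w(200,205,.064),w(381,209,.064),w(293,115,.064),w(333,250,.076)
C=(L+Rr)/2;print(C,a(L-Rr),a(F-C),a(g-C),a(F-np.array([.5735,.2948])))
```

```text
[0.57614538 0.29462433] [ 0.2082 74.584 ] [  0.1025 -15.1709] [ 6.890000e-02 -1.486095e+02] [  0.1051 -14.886 ]
```

About 1.5° past the notch centre, inside the bolt's guide range. Next I'll move to the outside of the knob.

Request:
step_arm(
  linear=[
    [-0.045, 0.009, 0.0],
    [-0.09, 0.018, 0.0],
    [-0.135, 0.027, 0.0],
    [-0.18, 0.036, 0.0],
    [-0.225, 0.046, 0.0],
  ],
  delta_rot=[
    [0, 0, 0],
    [0, 0, 0],
    [0, 0, 0],
    [0, 0, 0],
    [0, 0, 0],
  ],
  gripper=[0, 0, 0, 0, 0],
)

```text
time_s: 12.2
tool_pos: [0.3951, 0.3385, 0.3285]
orientation: [0.0, 0.992, -0.124, -0.001]
force: [0.3, 1.1, 0.7]
grip_width: 0.003
grasp_force: 0.0
```

Request:
step_arm(
  linear=[
    [-0.027, 0.006, -0.02],
    [-0.027, 0.006, -0.06],
    [-0.027, 0.006, -0.1],
    [-0.027, 0.006, -0.14],
    [-0.027, 0.006, -0.16],
  ],
  delta_rot=[
    [0, 0, 0],
    [0, 0, 0],
    [0, 0, 0],
    [0, 0, 0],
    [0, 0, 0],
  ],
  gripper=[0, 0, 0, 0, 0],
)

```text
time_s: 12.7
tool_pos: [0.3685, 0.3437, 0.1658]
orientation: [0.002, 0.992, -0.124, -0.002]
force: [1.5, -0.0, 0.2]
grip_width: 0.001
grasp_force: 0.0
```

```bash
python3 -c "
from h import *
wrist('w9');o=robot.get_obs();print(tool().round(4),o['joint_pos'].round(2),o['force'])"
```

```text
[[ 0.9693 -0.2457 -0.0059  0.368 ]
 [-0.2457 -0.9693 -0.0043  0.3432]
 [-0.0046  0.0056 -1.      0.1641]
 [ 0.      0.      0.      1.    ]] [ 0.63  0.43  1.73 -0.    0.98  2.45] [-1.44086823 -1.82569814 -3.97616232]
```

View pics/w9.png

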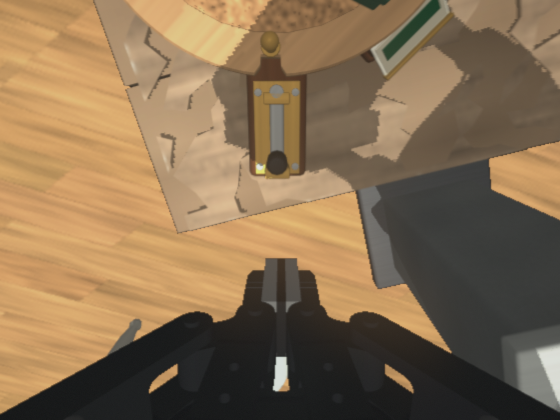

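The knob is at (277,162) and post3 at (270,41), slightly left of the bolt line. I'll compute the angular misalignment.

Run:
```python
from h import *
T=np.load("pics/w9.npy");C=np.array([.5745,.2947])
a=lambda v:np.round((np.hypot(*v),np.degrees(np.arctan2(v[1],v[0]))),4)
for n,u,z in(("post",(270,41),.064),("knob",(277,160),.066),("boltend",(277,92),.038),("notch",(268,70),.04)):
    p=wray(T,u,z)[:2];print(n,p,a(p-C))
```

```text
post [0.47191515 0.32347276] [1.065000e-01 1.643324e+02]
knob [0.40376867 0.3367227 ] [  0.1758 166.1724]
boltend [0.44378979 0.32665368] [1.346000e-01 1.662628e+02]
notch [0.45855087 0.32896037] [1.209000e-01 1.635388e+02]
```

The offset is about 2°, within the flare. I'll lower the hand and push in slowly.

Request:
step_arm(
  linear=[
    [0, 0, -0.035],
    [0, 0, -0.07],
    [0, 0, -0.095],
    [0, 0, -0.102],
    [0.008, -0.002, -0.103],
  ],
  delta_rot=[
    [0, 0, 0],
    [0, 0, 0],
    [0, 0, 0],
    [0, 0, 0],
    [0, 0, 0],
  ],
  gripper=[0, 0, 0, 0, 0],
)

```text
time_s: 13.25
tool_pos: [0.3775, 0.3425, 0.066]
orientation: [0.001, 0.992, -0.124, -0.001]
force: [0.7, -0.1, 0.9]
grip_width: -0.002
grasp_force: 0.0
```

Request:
step_arm(
  linear=[
    [0.003, -0.0005, 0],
    [0.006, -0.001, 0],
    [0.009, -0.0015, 0],
    [0.012, -0.0025, 0],
    [0.014, -0.003, 0],
  ],
  delta_rot=[
    [0, 0, 0],
    [0, 0, 0],
    [0, 0, 0],
    [0, 0, 0],
    [0, 0, 0],
  ],
  gripper=[0, 0, 0, 0, 0],
)

```text
time_s: 13.75
tool_pos: [0.3925, 0.3397, 0.0667]
orientation: [-0.0, 0.992, -0.124, 0.0]
force: [-1.1, 1.4, 0.5]
grip_width: 0.002
grasp_force: 0.8
```

Request:
step_arm(
  linear=[
    [0.0015, -0.0004, 0],
    [0.003, -0.0007, 0],
    [0.0045, -0.001, 0],
    [0.0055, -0.0013, 0],
    [0.0055, -0.0013, 0],
  ],
  delta_rot=[
    [0, 0, 0],
    [0, 0, 0],
    [0, 0, 0],
    [0, 0, 0],
    [0, 0, 0],
  ],
  gripper=[0, 0, 0, 0, 0],
)

```text
time_s: 14.25
tool_pos: [0.3978, 0.3383, 0.0663]
orientation: [-0.0, 0.992, -0.124, 0.0]
force: [-0.5, 0.4, 0.3]
grip_width: 0.001
grasp_force: 0.3
```

Request:
step_arm(
  linear=[
    [0.001, -0.0002, 0],
    [0.002, -0.0005, 0],
    [0.002, -0.0005, 0],
  ],
  delta_rot=[
    [0, 0, 0],
    [0, 0, 0],
    [0, 0, 0],
  ],
  gripper=[0, 0, 0],
)

```text
time_s: 14.55
tool_pos: [0.3993, 0.3378, 0.0662]
orientation: [0.0, 0.992, -0.124, -0.0]
force: [-4.7, 1.8, 1.8]
grip_width: 0.001
grasp_force: 2.3
```

Request:
step_arm(
  linear=[
    [0.001, -0.0002, 0],
    [0.002, -0.0005, 0],
    [0.002, -0.0005, 0],
  ],
  delta_rot=[
    [0, 0, 0],
    [0, 0, 0],
    [0, 0, 0],
  ],
  gripper=[0, 0, 0],
)

```text
time_s: 14.85
tool_pos: [0.3996, 0.3375, 0.0661]
orientation: [0.0, 0.992, -0.124, -0.002]
force: [-17.4, 9.3, 7.9]
grip_width: 0.0
grasp_force: 9.3
```

Hard stop, and the contact positions fit a 16 mm travel. I'll back off, rise, and verify.

Request:
step_arm(
  linear=[
    [-0.01, 0.0025, 0],
    [-0.025, 0.006, 0.02],
    [-0.03, 0.0075, 0.06],
    [-0.031, 0.0075, 0.1],
    [-0.031, 0.0075, 0.1],
  ],
  delta_rot=[
    [0, 0, 0],
    [0, 0, 0],
    [0, 0, 0],
    [0, 0, 0],
    [0, 0, 0],
  ],
  gripper=[0, 0, 0, 0, 0],
)

```text
time_s: 15.35
tool_pos: [0.3722, 0.3463, 0.1707]
orientation: [-0.002, 0.992, -0.124, 0.003]
force: [0.2, 0.1, -2.3]
grip_width: 0.001
grasp_force: 0.0
```

```bash
python3 -c "
from h import *
im=wrist('w10');o=robot.get_obs();print(tool().round(4),o['force'])
t=robot.read_camera('top')[130:290,120:250,::-1]
cv2.imwrite('pics/c10.png',np.hstack([cv2.resize(t,None,fx=2.6,fy=2.6)[:416],im[:416,120:]]))"
```

```text
[[ 0.9694 -0.2456  0.0043  0.3716]
 [-0.2456 -0.9694  0.0028  0.3457]
 [ 0.0035 -0.0038 -1.      0.1686]
 [ 0.      0.      0.      1.    ]] [-0.35738892  0.21828932 -0.7132057 ]
```

View pics/c10.png

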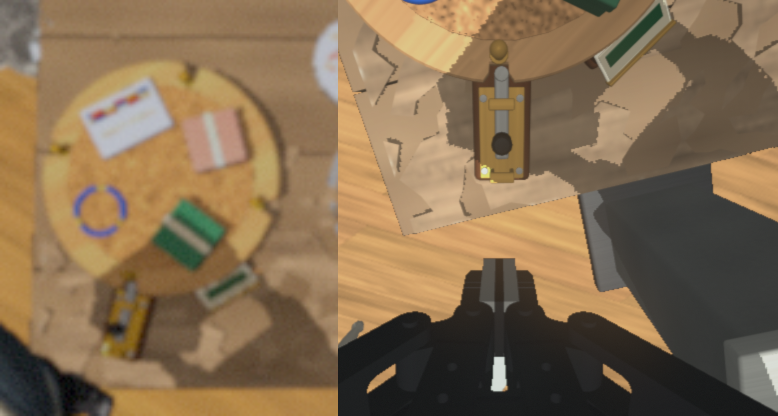

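The bolt nose is in the notch, the knob is at wrist pixel (284,143) and post3 at (281,48). The green box is behind the ticket. One last numeric check, then sign off.

Run:
```python
from h import *
T=np.load("pics/w10.npy")
k,p=wray(T,(284,141),.066)[:2],wray(T,(281,48),.064)[:2];d=np.hypot(*(k-p));print(k,p,d)
g=topray((120+189/2.6,130+235/2.6),.076)[:2]-np.array([.5745,.2947]);a=np.radians(31.1)
print("green base",g@[np.cos(a),np.sin(a)],g@[-np.sin(a),np.cos(a)])
if d<.0605: print(robot.sign_off())
```

```text
[0.41835581 0.333041  ] [0.47208524 0.32145392] 0.05496463510914571
green base -0.07394237727593263 -0.0009595568648238297
the job is handed in; nothing more can be done
None
```

The job is handed in. The green gift box measures 74 mm from the axis and about 1 mm off the front line behind the ticket, and the bolt was pushed to its stop with its nose in the notch. I gave no separate check to the other gifts or bystanders, and the sign-off returned no verdict.

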